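# Bench-test a tail lamp with the hand dynamo

## Robot

A 6-joint arm with a two-finger parallel gripper is mounted at the origin on the work surface. World frame = base frame: x ahead of the robot, y to its left, z up, the work surface at z = 0. Lengths are in m, angles in rad, forces in N, time in s.
With the tool pointing down it reaches from about 0.35 to 0.775 m from the base axis. Payload 7.3 kg.
Tool frame: the origin (TCP) lies on the centre line of the jaws, within the pads' length; the fingertips stand 17 mm ahead of it and the grasp point (between the pads) lies 2 mm behind it (robot.tip_extent is the distance from the TCP to the fingertips, in m); z points along the fingers, y is the line along which they close (so a half turn about z gives the same grasp; the last joint's range is limited). The gripper opens to 92 mm and grips with 3 to 60 N. Pads are 19 mm wide; open, the fingers measure 130 mm over their backs; the gripper's body (75 mm by 190 mm) begins 47 mm behind the grasp point.
Start: joints at [0.996, 0.342, 1.524, -0, 1.275, -0.146], TCP at [0.218, 0.477, 0.244] pointing down, gripper open.
Joint ranges: [-2.53, 2.53], [-0.77, 2.02], [0.04, 2.7], [-1, 4.14], [0.28, 2.66], [-3.11, 3.11]. Speed limits (rad/s): [2.57, 2.57, 3.14, 3.14, 3.14, 3.14].

## Interface

Orientations are given as [roll, pitch, yaw] about the fixed x, y, z axes, in that order (R = Rz(yaw) Ry(pitch) Rx(roll)).
In Python, from cell import robot gives the robot as it stands.
- The arm moves only by the tool step_arm, never from a script. Its argument "motion" is a list of rows, each a list of 2 entries, a list of its own where there are three numbers: the shift along the tool's x, y, z in units of 60 mm (1.0 is 60 mm), then the turn about the tool's z in rad. In form: [[[x, y, z], spin], ...]. A call has 1 to 10 rows; each row is the pose to reach, as a shift and turn from the pose commanded when the call began, along the tool's axes at that moment; what a row does not reach only later rows make up. A row lasts 1/8 s, in which the tool goes at most 62.5 mm and 10.7 degrees, less where a joint would pass 70% of its speed; a pose out of reach is approached as far as the arm can. A call with a gripper value outside its range is refused whole. "hand" is the closure in counts, from 0 (fully open) to 255 (shut), set as the call begins (left out, the last holds). The fingers move at their own pace and stop on an object; "squeeze" is the grip in N (left out, the last holds). Time passes only in rows, so rows that repeat a pose let the fingers close. It gives the time, the measured TCP pose, the force, the opening and the grip force at its end, in the units of the state.
- robot.observe(): the state, without advancing time (a new reading comes with each control period).
- robot.read_camera(name): name is "scene" or "top" or "wrist"; returns a dict with "pixels" (480x640x3 uint8, red, green, blue), "intrinsics" (3x3 intrinsics, pixels), "xyz" and "rotation" of the camera in the world; the wrist camera has in their place "T_tool_cam" (4x4, takes a point from camera to tool coordinates, whose origin is the TCP and whose axes are the flange's). Camera axes: x right, y up, looking along -z (the intrinsics and any distortion apply to the point x, -y, -z); pixel columns grow to the right and rows downward; lengths in m; the calibration is good to about 2 mm. A picture is of the moment at which its call begins: read the wrist's pose just before it. There is no depth.
- robot.hand_in(): hands the job in; it is judged then, once.
The state is a dict: "time": time; "qpos": joint angles; "qvel": joint speeds; "joint_efforts": joint torques, N m; "tool_pos": TCP position; "tool_rot": TCP orientation; "contact_force": force on the tool from outside, world axes, zero at the start; "torque": the same for the moment, N m; "opening": finger opening in m; "grip_force": force on a finger pad.
Only numpy, scipy, OpenCV 4.12 (cv2) and the standard library are available. Lean on these libraries where they do the work, as an engineer would, in place of code of your own. Each camera call takes 0.05 s, during which the arm holds its last target. There are 200 camera calls.

## Task

Hang the tail lamp by its crossbar in the two cradles of the sprung swing arm: let the arm sink with it and let go only once the arm has settled under the weight. Then turn the hand dynamo's crank clockwise (seen from the robot) two full turns, at a steady pace of about one turn in six seconds, without letting it fall back at the heavy point or race on after it, and leave it with the handle straight up. Do not disturb the other loose things on the bench.

Things in the scene. Friction and masses are not known exactly. Their poses are not given: they have to be found in the camera images.
- lamp: Tail lamp, loose, upright on the bench, 0.34 to 0.48 kg (hidden). Black housing 44 (x) x 56 (y) x 50 mm high, amber lens 15 mm proud on its -x face, 4 mm steel plate on +x; from its top a flat steel stem 8 (x) x 24 (y) mm rises 48 mm to a round crossbar, 12 mm thick, 130 mm long, along the lamp's y. Origin: centre of the underside; z up.
- lamp_bar (a point): Middle of the lamp's crossbar, on its axis, 98 mm above the lamp's underside; axes as the lamp's. Grip the bar here from above, fingers either side in the lamp's x.
- stand: Foot and two grey cheeks (166 mm tall) of the sprung swing arm, fixed. Origin on the bench below the cradles; the cheeks stand 185 to 235 mm away along its +x and the arm reaches from them towards -x, ending in a fork of two prongs along x, 10 mm wide, 88 mm apart inside, joined by a low cross-piece 86 mm behind the cradles. The crossbar must lie along y (either way round).
- cradle (a point): Midway between the arm's two cradles, where the crossbar's axis comes to rest; moves with the arm; 174 mm above the bench when empty. Each prong carries one V, open upward, 38 mm wide at its mouth and rising 10 mm above this point. The lamp's housing passes down between the prongs and the bar's ends rest in the Vs.
- pivot (a point): Pivot axis of the swing arm, 150 mm above the bench, parallel to the stand's y, 200 mm from the cradle point.
- swing_arm (a joint): Angle the arm has sunk (rad): 0 empty, against its upper stop (pointing 0.12 rad upward); the cradles drop 20 mm per 0.1 rad. Spring 3 N m/rad, damped (settles in about 0.6 s). About 1 N at the cradles starts it moving; the lamp's weight sinks it 0.15 to 0.25 rad (30 to 50 mm), where it floats and the hand carries nothing. Lower stop 0.42.
- dynamo: The hand dynamo, fixed: ribbed grey housing 140 (x) x 100 x 202 mm high with a small round meter on top, its crank on the side that looks along its -x, towards the robot. Origin on the bench straight below the crank's axis and below the grip point of the handle; the axis runs along its x. The housing's front face lies 130 mm from the origin along +x.
- crank_axis (a point): Point on the crank's level axis, 160 mm above the bench, level with the handle's grip point along the dynamo's x.
- crank_grip (a point): Grip point of the crank's level wooden handle: a round bar 24 mm thick along the dynamo's x, 65 mm from the crank's axis, reaching 36 mm from here towards -x and 69 mm towards +x, where the crank's flat steel arm (24 mm wide) begins. It spins freely on its pin, so a hand may keep pointing straight down all the way round. Grip from above, fingers either side in the dynamo's y.
- crank (a joint): Crank angle (rad), growing clockwise seen from the robot; 0, 2pi, 4pi with the handle straight up. Starts at -0.36 to -0.05. On the arm's other end, 55 mm from the axis, sits a 52 mm round steel weight behind the arm: each turn is heavy for half a turn (0.4 N m, 6 N at the handle, a quarter turn past the top), then pushed on (up to 0.14 N m; runs on if let go). Within 0.4 of the top it stays put.
- cup: Bystander: stainless cup of screws, 72 mm wide, 85 mm tall; origin under it.
- tyre_lever: Bystander: plastic tyre lever lying flat, 150 mm long along its x, 8 mm thick; origin near its middle.
- brake_lever: Bystander: brake lever lying flat, 195 mm long along its x, 22 mm thick; origin near its middle.
- bare_lens: Bystander: a bare lamp lens without hanger, lying flat, 60 x 95 x 28 mm; origin under it.
- oil: Bystander: white oil bottle, 56 mm wide, 150 mm tall; origin under it.
- spanner: Bystander: steel spanner lying flat, 160 mm long along its x; origin near its middle.
Things that resemble listed ones, but are neither listed nor needed, are in the scene too. What is shaped like the lamp but yellow is not meant.

How it is judged:
By the outcome, as a careful person would: the job done as asked, in the order asked, and still so for the second after the job is handed in, with the robot touching nothing.
It also fails if it takes over 72 s, if anything falls off the work surface, if the arm or the gripper's body presses on something with over 40 N, if the wrist force passes 120 N, or if a joint passes its speed limit or range.

## Working session

There is one attempt and no reset: what is moved stays moved. The work goes in short steps, Python scripts to look and compute and a tool call to move; the robot and the scene stay as the last step left them, time stands still between calls to the robot, and variables do not carry over. Pictures are saved under pics/ and viewed, at most 10 in all, crops included, and the job is handed in when it is done.

Besides the shell and the picture viewer there is one more tool, called after "Emit:" as name([rows], argument=value, ...), one row to a line, values as JSON. step_arm: Moves the arm, as the interface text tells. Its arguments: {"type":"object","properties":{"motion":{"type":"array"},"hand":{"type":"number"},"squeeze":{"type":"number"}},"required":["motion"]}

```bash
mkdir -p pics; ls
cat > h.py <<'E'
import numpy as np, cv2, json
from cell import robot
from scipy.spatial.transform import Rotation as Ro
def snap(name,fn):
    s=robot.observe(); d=robot.read_camera(name)
    cv2.imwrite('pics/'+fn+'.png',cv2.cvtColor(d['pixels'],cv2.COLOR_RGB2BGR))
    if name=='wrist':
        T=np.eye(4);T[:3,:3]=Ro.from_euler('xyz',s['tool_rot']).as_matrix();T[:3,3]=s['tool_pos']
        C=T@np.array(d['T_tool_cam']);R=C[:3,:3];t=C[:3,3]
    else: 
        t=np.array(d['xyz']);R=np.array(d['rotation'])
    np.savez('pics/'+fn+'.npz',K=np.array(d['intrinsics']),R=R,t=t)
    return d
def ray(fn,u,v):
    z=np.load('pics/'+fn+'.npz');p=np.linalg.inv(z['K'])@[u,v,1]
    r=z['R']@[p[0],-p[1],-p[2]];return z['t'],r/np.linalg.norm(r)
def atz(fn,u,v,h):
    t,r=ray(fn,u,v);return t+r*(h-t[2])/r[2]
def tri(*obs):
    A=np.zeros((3,3));b=np.zeros(3);L=[]
    for o in obs:
        t,r=ray(*o);P=np.eye(3)-np.outer(r,r);A+=P;b+=P@t;L.append((t,r,P))
    x=np.linalg.solve(A,b);return x,[round(float(np.linalg.norm(P@(x-t)))*1000,1) for t,r,P in L]
def proj(fn,X):
    z=np.load('pics/'+fn+'.npz');c=z['R'].T@(np.array(X)-z['t']);p=z['K']@[c[0],-c[1],-c[2]];return p[:2]/p[2]
E
python3 - <<'E'
from h import *
for n in('scene','top','wrist'):
    d=snap(n,n+'0');print(n,{k:(np.round(v,3).tolist() if not isinstance(v,str) else v) for k,v in d.items() if k!='pixels'})
print(robot.observe())
E
```

```text
pics
scene {'intrinsics': [[475.881, 0.0, 314.508], [0.0, 475.881, 235.798], [0.0, 0.0, 1.0]], 'xyz': [1.462, -0.141, 1.015], 'rotation': [0.816, 0.003, 1.394]}
top {'intrinsics': [[511.188, 0.0, 321.447], [0.0, 511.188, 247.099], [0.0, 0.0, 1.0]], 'xyz': [0.303, -0.014, 1.336], 'rotation': [0.203, 0.002, -1.581]}
wrist {'intrinsics': [[400.352, 0.0, 318.139], [0.0, 400.352, 235.445], [0.0, 0.0, 1.0]], 'T_tool_cam': [[0.001, 0.951, 0.308, 0.084], [1.0, -0.001, -0.0, -0.001], [0.0, 0.308, -0.951, -0.142], [0.0, 0.0, 0.0, 1.0]]}
{'time': 0.15, 'qpos': array([ 9.95967479e-01,  3.42553619e-01,  1.52476173e+00, -1.27792589e-05,
        1.27541062e+00, -1.46012939e-01]), 'qvel': array([-0.00104424, -0.00404874, -0.00270955,  0.00133943, -0.0006592 ,
       -0.00133854]), 'joint_efforts': array([ 1.07317239e-03, -4.31471443e+01, -2.44351923e+01,  7.16538657e-02,
        5.38085809e-02, -1.04170576e-04]), 'tool_pos': array([0.21813085, 0.47723849, 0.24322183]), 'tool_rot': array([-3.14046962e+00, -1.52800353e-04,  2.71278039e+00]), 'contact_force': array([-0.65782663, -0.23950709, -0.56365913]), 'torque': array([-0.0091998 ,  0.05760605, -0.00625518]), 'grip_force': 0.0, 'opening': 0.09162976482173313}
```

```bash
sed -i "s/R=np.array(d\['rotation'\])/R=Ro.from_euler('xyz',d['rotation']).as_matrix()/" h.py
python3 - <<'E'
from h import *
snap('scene','scene0');snap('top','top0')
print(proj('top0',[0.5,0,0]),proj('scene0',[0.5,0,0]))
E
```

```text
[316.58481724 276.19194423] [305.50586577 260.41426197]
```

View pics/scene0.png

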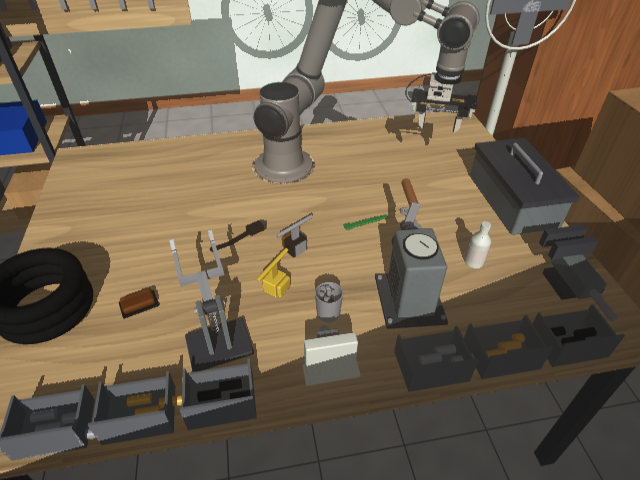

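View pics/top0.png

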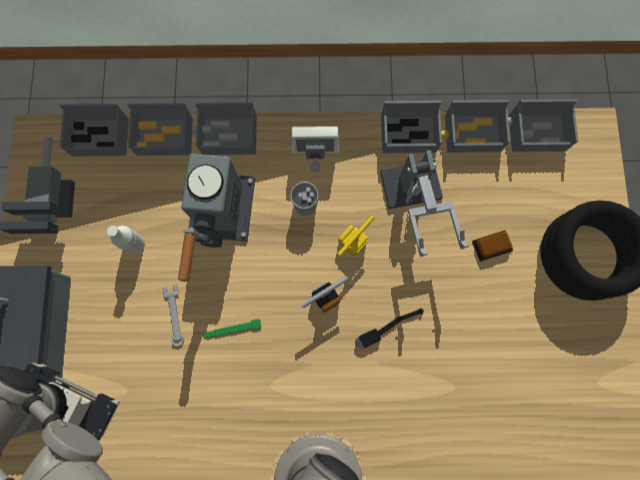

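```bash
cat > tiles.py <<'E'
from h import *
def tiles(spec,out,w=266,h=300):
    rows=[]
    for r in spec:
        L=[]
        for (fn,u0,v0,s) in r:
            im=cv2.imread(f'pics/{fn}.png');A=np.float32([[s,0,-u0*s],[0,s,-v0*s]])
            t=cv2.warpAffine(im,A,(w,h),flags=cv2.INTER_CUBIC)
            for g in range(0,w,int(10*s)): cv2.line(t,(g,0),(g,5),(0,0,255),1)
            for g in range(0,h,int(10*s)): cv2.line(t,(0,g),(5,g),(0,0,255),1)
            cv2.rectangle(t,(0,0),(w-1,h-1),(255,255,255),1);L.append(t)
        rows.append(np.hstack(L))
    cv2.imwrite(f'pics/{out}.png',np.vstack(rows))
E
python3 - <<'E'
from tiles import *
tiles([[('top0',295,265,4),('top0',400,185,4),('top0',170,200,3)],[('scene0',265,200,4),('scene0',160,225,4),('scene0',380,170,4)]],'t1')
E
```

```text
(no output)
```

View pics/t1.png

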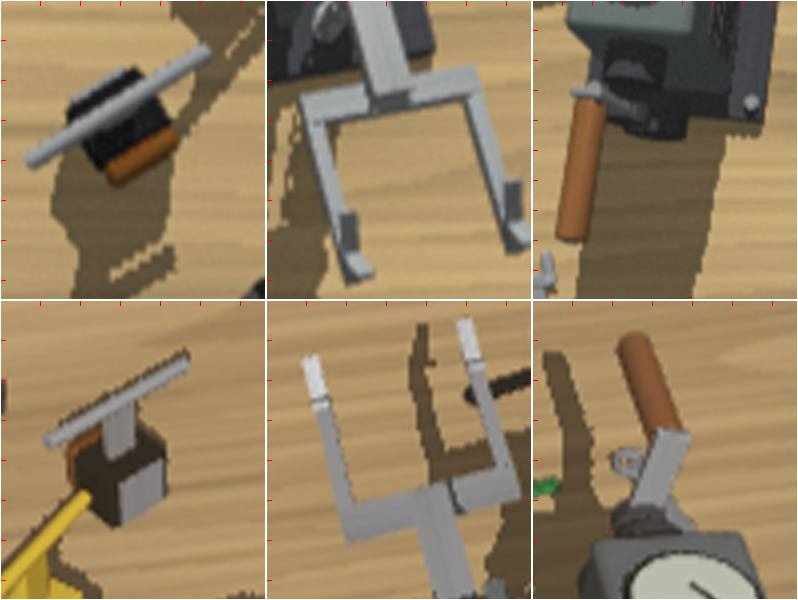

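Run:
```python
from h import *
np.set_printoptions(precision=4,suppress=True)
for n,a,b in [('bar+y',(302.5,305.2),(311.8,214.2)),('bar-y',(346.8,277.8),(277,235)),('htip',(183.3,280),(405,179.5)),('hbase',(190,230.7),(414.5,203)),('fork corner L',(410,209),(287,346)),('foo',(419,256),(276+4,312))]:
    print(n,*tri(('top0',*a),('scene0',*b)))
print('V apex', atz('top0',420.25,247.5,.1655),atz('top0',461.75,239.5,.1655))
# corners: scene tile5 inner
for h in (.17,.18):print(atz('top0',(0),0,h))
```

```text
bar+y [0.4148 0.0339 0.1022] [0.5, 0.5]
bar-y [ 0.4807 -0.0757  0.0977] [0.9, 0.9]
htip [0.4609 0.2885 0.2281] [0.5, 0.5]
hbase [0.5701 0.2773 0.2341] [0.1, 0.1]
fork corner L [ 0.716  -0.1768 -0.06  ] [89.8, 89.8]
foo [ 0.5854 -0.1888 -0.0714] [98.8, 98.8]
V apex [ 0.5407 -0.2444  0.1655] [ 0.5588 -0.3426  0.1655]
[1.2055 0.8125 0.17  ]
[1.1977 0.8054 0.18  ]
```

The lamp is the black housing with the amber lens and silver bar at top0 (325,292). The yellow shape at (355,238) is the decoy and the orange block at (492,245) is the bare lens. The fork Vs are at top0 (420,247) and (462,239), and the crank handle runs (183,280) to (190,231). The bar triangulates to z≈0.10 and 128 mm long, which fits.

```bash
cat >> h.py <<'E'
def to(pos,yaw=None,base=None):
    s=robot.observe();p=np.array(s['tool_pos']);y=s['tool_rot'][2]
    if base is not None: p=np.array(base[:3]);y=base[3]
    R=Ro.from_euler('xyz',[np.pi,0,y]).as_matrix()
    d=R.T@(np.array(pos)-p)/.06
    sp=0 if yaw is None else -((yaw-y+np.pi)%(2*np.pi)-np.pi)
    return np.round(d,3),round(sp,3)
E
python3 -c "
from h import *
print(to([.448,-.021,.28],2.112))"
```

```text
(array([-6.937, -5.961, -0.61 ]), np.float64(0.601))
```

Emit:
step_arm([
  [[-0.35,-0.3,-0.4],0.03],
  [[-1.05,-0.9,-0.61],0.09],
  [[-1.75,-1.5,-0.61],0.15],
  [[-2.5,-2.15,-0.61],0.22],
  [[-3.25,-2.8,-0.61],0.28],
  [[-4.0,-3.44,-0.61],0.35],
  [[-4.75,-4.08,-0.61],0.41],
  [[-5.5,-4.73,-0.61],0.48],
  [[-6.25,-5.37,-0.61],0.54],
  [[-6.94,-5.96,-0.61],0.6],
], hand=0, squeeze=25)

```text
time: 1.5
tool_pos: [0.4488, -0.0229, 0.2804]
tool_rot: [3.141, 0.0, 2.11]
contact_force: [0.3, 0.0, -0.1]
opening: 0.0916
grip_force: 0.0
```

Run:
```python
from tiles import *
snap('wrist','w1')
s=robot.observe();print(s['time'],s['tool_pos'],s['tool_rot'],s['qpos'])
tiles([[('w1',0,0,1)]],'t2',640,480)
for X in([.4148,.0339,.1],[.4807,-.0757,.1],[.5498,-.2935,.174]):print(proj('w1',X))
```

```text
1.55 [ 0.45132284 -0.02805817  0.28014702] [-3.1414206   0.00427628  2.10499342] [-0.22969099  0.17694372  1.6466667  -0.00331487  1.31514977 -0.76305402]
[318.5227293  128.89801404]
[318.62442963 279.60609258]
[258.11254478 548.42943429]
```

View pics/t2.png

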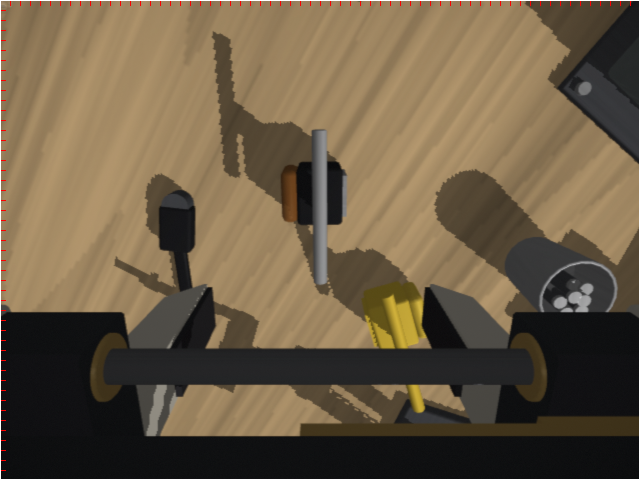

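Run:
```python
from h import *
print(atz('top0',339,256,.1),atz('top0',374,217,.1),atz('top0',340,246,.05))
s=robot.observe();p,y=s['tool_pos'],s['tool_rot'][2];print(p,y)
base=[.4488,-.0217,.2804,2.112]
print(to([.4475,-.0205,.1],2.112),to([.4475,-.0205,.1],2.112,base))
```

```text
[ 0.53477825 -0.05656376  0.1       ] [ 0.63298033 -0.14568688  0.1       ] [ 0.57027733 -0.06131423  0.05      ]
[ 0.45132284 -0.02805817  0.28014702] 2.1049934182723007
(array([0.141, 0.009, 3.002]), np.float64(-0.007)) (array([ 0.028, -0.008,  3.007]), -0.0)
```

Emit:
step_arm([
  [[0,0,0.3],0],
  [[0,0,0.9],0],
  [[0,0,1.5],0],
  [[0,0,1.9],0],
  [[0,0,2.1],0],
  [[0,0,2.1],0],
  [[0,0,2.1],0],
])

```text
time: 2.42
tool_pos: [0.4489, -0.0209, 0.1552]
tool_rot: [3.14, 0.001, 2.113]
contact_force: [0.6, 0.2, 0.2]
opening: 0.0917
grip_force: 0.0
```

Run:
```python
from h import *
s=robot.observe();print(s['tool_pos'],s['tool_rot'])
print(to([.4475,-.0205,.097],2.112))
```

```text
[ 0.44892904 -0.02092216  0.15522224] [3.14021135e+00 1.20112116e-03 2.11287561e+00]
(array([ 0.018, -0.017,  0.97 ]), np.float64(0.001))
```

Emit:
step_arm([
  [[0.02,-0.02,0.3],0],
  [[0.02,-0.02,0.75],0],
  [[0.02,-0.02,0.97],0],
  [[0.02,-0.02,0.97],0],
])

```text
time: 2.92
tool_pos: [0.4466, -0.0205, 0.0961]
tool_rot: [-3.141, -0.001, 2.113]
contact_force: [-0.5, 0.3, -0.7]
opening: 0.0918
grip_force: 0.0
```

Emit:
step_arm([
  [[0,0,0],0],
  [[0,0,0],0],
  [[0,0,0],0],
  [[0,0,0],0],
  [[0,0,0],0],
  [[0,0,0],0],
], hand=255, squeeze=30)

```text
time: 3.68
tool_pos: [0.4466, -0.0204, 0.0961]
tool_rot: [3.142, -0.0, 2.113]
contact_force: [-0.1, 0.3, -0.1]
opening: 0.0362
grip_force: 0.0
```

Emit:
step_arm([
  [[0,0,0],0],
  [[0,0,0],0],
  [[0,0,0],0],
  [[0,0,0],0],
  [[0,0,0],0],
])

```text
time: 4.3
tool_pos: [0.4468, -0.0204, 0.0961]
tool_rot: [3.141, 0.0, 2.113]
contact_force: [1.5, 1.1, -0.2]
opening: 0.0109
grip_force: 30.0
```

Emit:
step_arm([
  [[0,0,-0.2],0],
  [[0,0,-0.6],0],
  [[0,0,-1.2],0],
  [[0,0,-1.8],0],
  [[0,0,-2.4],0],
  [[0,0,-3.0],0],
  [[0,0,-3.35],0],
  [[0,0,-3.5],0],
  [[0,0,-3.5],0],
])

```text
time: 5.42
tool_pos: [0.4464, -0.0204, 0.3061]
tool_rot: [-3.141, -0.0, 2.113]
contact_force: [-0.8, -0.2, -4.8]
opening: 0.011
grip_force: 30.0
```

Run:
```python
from h import *
s=robot.observe();print(s['tool_pos'],s['tool_rot'],s['contact_force'],s['opening'])
print(tri(('top0',421,255.5),('scene0',209.5,230.25)),tri(('top0',463.5,247.5),('scene0',171.3,239.3)))
print(to([.52,-.16,.32],1.753))
```

```text
[ 0.44635991 -0.02042784  0.30607828] [-3.14148561e+00 -1.00023810e-04  2.11280071e+00] [-0.77412606 -0.17263264 -4.7773157 ] 0.01103889562183874
(array([ 0.5191431 , -0.24776267,  0.17858632]), [5.0, 5.0]) (array([ 0.53692899, -0.34528902,  0.17932975]), [3.6, 3.6])
(array([-2.626, -0.149, -0.232]), np.float64(0.36))
```

Run:
```python
from h import *
print(to([.5485,-.2935,.32],1.753))
```

```text
(array([-4.777, -0.889, -0.232]), np.float64(0.36))
```

Emit:
step_arm([
  [[-0.2,-0.04,-0.1],0.02],
  [[-0.7,-0.13,-0.2],0.07],
  [[-1.4,-0.26,-0.23],0.12],
  [[-2.1,-0.39,-0.23],0.17],
  [[-2.8,-0.52,-0.23],0.22],
  [[-3.5,-0.65,-0.23],0.27],
  [[-4.2,-0.78,-0.23],0.32],
  [[-4.6,-0.86,-0.23],0.35],
  [[-4.78,-0.89,-0.23],0.36],
  [[-4.78,-0.89,-0.23],0.36],
])

```text
time: 6.68
tool_pos: [0.5486, -0.2941, 0.3189]
tool_rot: [-3.14, -0.001, 1.752]
contact_force: [-0.2, 1.0, -4.3]
opening: 0.011
grip_force: 30.0
```

Emit:
step_arm([
  [[0,0,0],0],
  [[0,0,0],0],
  [[0,0,0],0],
])

```text
time: 7.05
tool_pos: [0.5488, -0.2931, 0.3203]
tool_rot: [3.141, 0.0, 1.754]
contact_force: [-0.7, -0.6, -3.8]
opening: 0.0109
grip_force: 30.0
```

Run:
```python
from tiles import *
snap('wrist','w2')
s=robot.observe();print(s['time'],s['tool_pos'],s['tool_rot'])
tiles([[('w2',140,60,2)]],'t3',800,600)
for X in([.5498,-.2935,.174],[.5407,-.2444,.1655],[.5588,-.3426,.1655]):print(proj('w2',X))
```

```text
7.1 [ 0.54884483 -0.29319615  0.32024017] [3.14121551e+00 1.91872672e-04 1.75347140e+00]
[319.36720608 223.4947514 ]
[319.44898483 154.57623157]
[319.11291378 279.91677587]
```

View pics/t3.png

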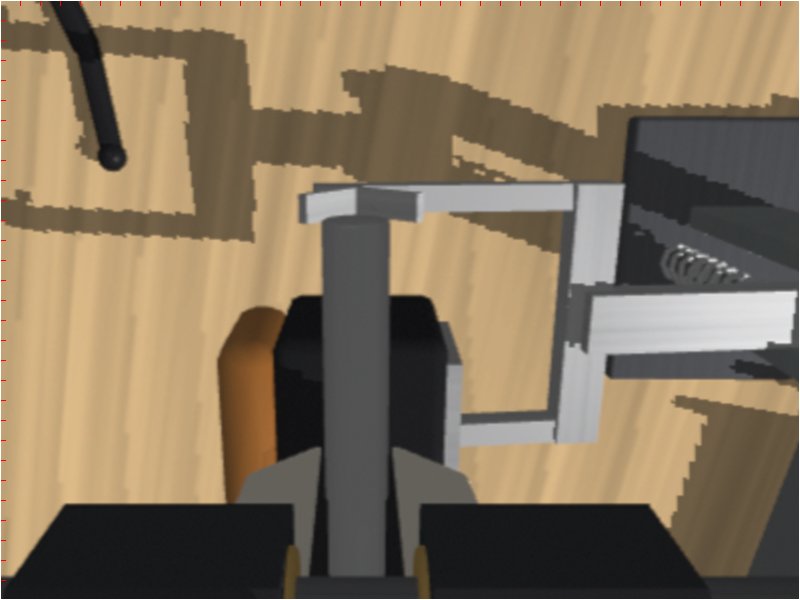

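Run:
```python
from h import *
print(tri(('top0',420.25,247.5),('w2',318.5,157)))
print(to([.5492,-.2935,.195],1.753))
```

```text
(array([ 0.5407329 , -0.24564564,  0.16363524]), [0.9, 0.9])
(array([-0.006,  0.005,  2.087]), np.float64(0.0))
```

Emit:
step_arm([
  [[0,0,0.2],0],
  [[0,0,0.6],0],
  [[0,0,1.1],0],
  [[0,0,1.6],0],
  [[0,0,1.9],0],
  [[0,0,2.05],0],
  [[0,0,2.09],0],
  [[0,0,2.09],0],
])

```text
time: 8.1
tool_pos: [0.5491, -0.2939, 0.1951]
tool_rot: [3.141, 0.001, 1.753]
contact_force: [-0.1, 0.3, -3.6]
opening: 0.0111
grip_force: 30.0
```

Emit:
step_arm([
  [[0,0,0.1],0],
  [[0,0,0.2],0],
  [[0,0,0.3],0],
  [[0,0,0.4],0],
  [[0,0,0.5],0],
  [[0,0,0.6],0],
  [[0,0,0.7],0],
  [[0,0,0.8],0],
  [[0,0,0.8],0],
  [[0,0,0.8],0],
])

```text
time: 9.35
tool_pos: [0.5486, -0.2937, 0.1465]
tool_rot: [-3.141, -0.0, 1.753]
contact_force: [-2.9, 0.3, -0.8]
opening: 0.0111
grip_force: 30.0
```

Emit:
step_arm([
  [[0,-0.01,0.05],0],
  [[0,-0.02,0.1],0],
  [[0,-0.03,0.13],0],
  [[0,-0.03,0.13],0],
  [[0,-0.03,0.13],0],
  [[0,-0.03,0.13],0],
])

```text
time: 10.1
tool_pos: [0.5482, -0.294, 0.1393]
tool_rot: [3.139, 0.001, 1.753]
contact_force: [4.3, 2.1, 0.2]
opening: 0.0105
grip_force: 30.0
```

Run:
```python
from tiles import *
snap('wrist','w3');snap('scene','scene1')
s=robot.observe();print(s['time'],s['tool_pos'],s['contact_force'],s['torque'])
tiles([[('w3',180,60,1.4),('scene1',150,190,4)]],'t4',400,560)
```

```text
10.2 [ 0.54824596 -0.29398421  0.13925086] [ 4.77836306  1.82493618 -0.37535297] [ 0.22365131 -0.79523654 -0.07373668]
```

View pics/t4.png

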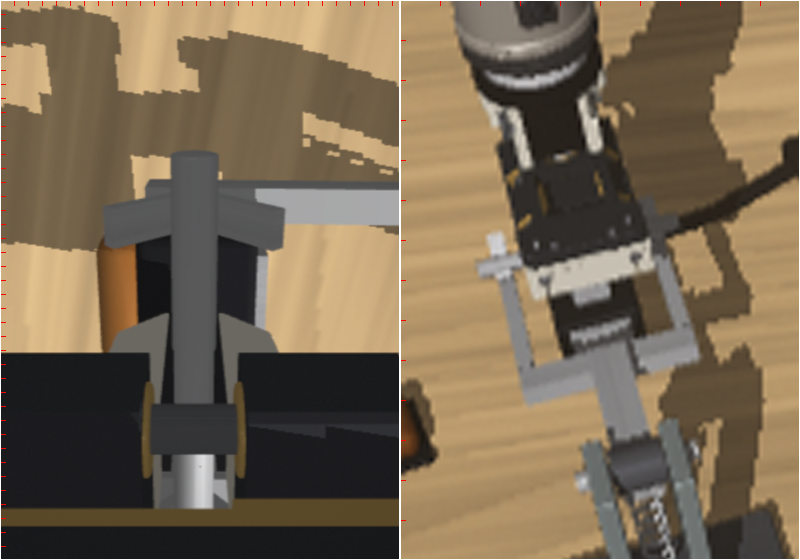

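Emit:
step_arm([
  [[0,0.008,0.03],0],
  [[0,0.017,0.06],0],
  [[0,0.017,0.06],0],
  [[0,0.017,0.06],0],
])

```text
time: 10.7
tool_pos: [0.5485, -0.294, 0.1352]
tool_rot: [3.141, 0.0, 1.753]
contact_force: [5.2, 1.9, 0.3]
opening: 0.0108
grip_force: 30.0
```

Emit:
step_arm([
  [[0,0,0.0],0],
])

```text
time: 10.82
tool_pos: [0.5484, -0.294, 0.1352]
tool_rot: [3.141, 0.0, 1.753]
contact_force: [4.8, 1.0, 0.4]
opening: 0.0108
grip_force: 30.0
```

Emit:
step_arm([
  [[0,0,0.0],0],
])

```text
time: 10.95
tool_pos: [0.5485, -0.2939, 0.1352]
tool_rot: [3.141, 0.0, 1.753]
contact_force: [4.0, 1.4, -0.2]
opening: 0.0106
grip_force: 30.0
```

Emit:
step_arm([
  [[0,0,0.0],0],
])

```text
time: 11.08
tool_pos: [0.5484, -0.294, 0.1352]
tool_rot: [3.141, 0.0, 1.753]
contact_force: [5.3, 1.4, -0.3]
opening: 0.0112
grip_force: 30.0
```

Emit:
step_arm([
  [[0,0.01,0.0],0],
  [[0,0.02,0.0],0],
  [[0,0.02,0.0],0],
  [[0,0.02,0.0],0],
])

```text
time: 11.58
tool_pos: [0.5486, -0.2938, 0.1349]
tool_rot: [-3.14, -0.0, 1.753]
contact_force: [-1.5, -1.1, 0.1]
opening: 0.0108
grip_force: 30.0
```

Emit:
step_arm([
  [[0,0,0.0],0],
])

```text
time: 11.7
tool_pos: [0.5486, -0.2938, 0.1349]
tool_rot: [-3.14, -0.0, 1.753]
contact_force: [-1.9, -1.7, -0.1]
opening: 0.0111
grip_force: 30.0
```

Emit:
step_arm([
  [[0,0,0.0],0],
])

```text
time: 11.82
tool_pos: [0.5486, -0.2938, 0.1349]
tool_rot: [-3.14, -0.0, 1.753]
contact_force: [-3.5, -2.2, 0.2]
opening: 0.0108
grip_force: 30.0
```

Emit:
step_arm([
  [[0,-0.008,0.0],0],
  [[0,-0.008,0.0],0],
], squeeze=5)

```text
time: 12.08
tool_pos: [0.5486, -0.2937, 0.1351]
tool_rot: [-3.141, -0.0, 1.753]
contact_force: [-2.7, -1.4, 0.5]
opening: 0.0115
grip_force: 5.0
```

Emit:
step_arm([
  [[0,0,0],0],
  [[0,0,0],0],
  [[0,0,0],0],
  [[0,0,0],0],
], hand=120)

```text
time: 12.58
tool_pos: [0.5489, -0.2936, 0.1352]
tool_rot: [3.141, -0.0, 1.753]
contact_force: [-0.4, 0.4, 0.2]
opening: 0.046
grip_force: 0.0
```

Emit:
step_arm([
  [[0,0,-0.1],0],
  [[0,0,-0.3],0],
  [[0,0,-0.7],0],
  [[0,0,-1.3],0],
  [[0,0,-1.9],0],
  [[0,0,-2.5],0],
  [[0,0,-2.9],0],
  [[0,0,-3.0],0],
  [[0,0,-3.0],0],
], hand=0)

```text
time: 13.7
tool_pos: [0.5487, -0.2936, 0.3151]
tool_rot: [3.141, -0.0, 1.753]
contact_force: [0.9, -0.5, -0.3]
opening: 0.0915
grip_force: 0.0
```

Run:
```python
from tiles import *
snap('wrist','w4');
tiles([[('w4',140,60,2)]],'t5',800,600)
p=robot.observe();print(p['time'],p['tool_pos'],p['tool_rot'],p['qpos'])
print(to([.43,.28,.36],3.04))
# handle points / axis
tip=np.array([.4609,.2885]);b=np.array([.5701,.2773]);d=(b-tip)/np.linalg.norm(b-tip);print(np.arctan2(d[1],d[0]),tip+d*.036)
```

```text
13.75 [ 0.54848741 -0.29351667  0.31420849] [-3.14060432e+00 -1.13119487e-03  1.75277200e+00] [-6.14526266e-01  4.92130285e-01  1.09776021e+00  8.43839339e-05
  1.55320192e+00 -7.96504042e-01]
(array([ 9.758, -0.212, -0.763]), np.float64(-1.287))
-0.10220671810725335 [0.49671213 0.28482696]
```

View pics/t5.png

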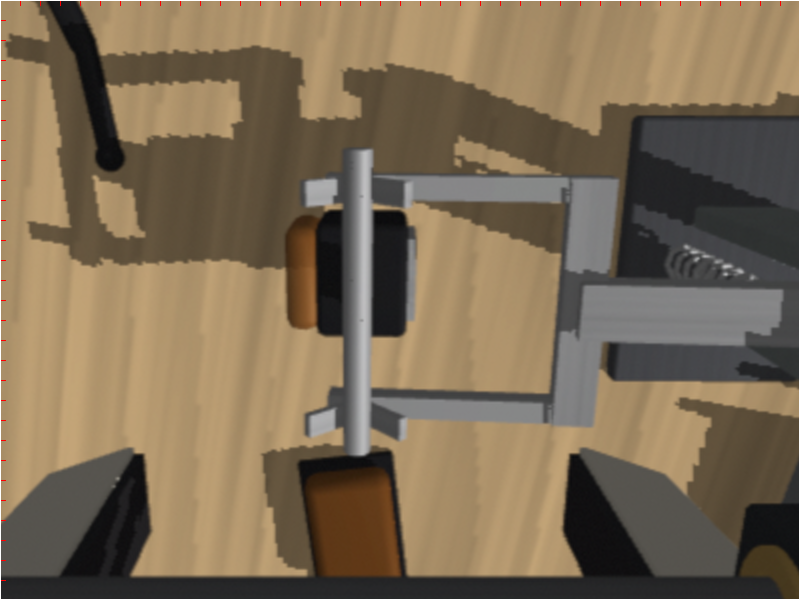

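Lamp hangs with its bar (crop 358,150 to 358,455) in both Vs, clear of the prongs.

Run:
```python
from h import *
print(to([.47,.285,.33],3.04,[.5487,-.2936,.3151,1.753]))
```

```text
(array([ 9.721,  0.457, -0.248]), -1.287)
```

Emit:
step_arm([
  [[0.3,0.02,-0.15],-0.05],
  [[1.0,0.05,-0.25],-0.15],
  [[1.8,0.08,-0.25],-0.28],
  [[2.6,0.12,-0.25],-0.4],
  [[3.4,0.16,-0.25],-0.52],
  [[4.2,0.2,-0.25],-0.64],
  [[5.0,0.24,-0.25],-0.76],
  [[5.8,0.28,-0.25],-0.88],
  [[6.6,0.32,-0.25],-1.0],
  [[7.4,0.36,-0.25],-1.1],
])

```text
time: 15.0
tool_pos: [0.4883, 0.1491, 0.3302]
tool_rot: [3.141, -0.0, 2.859]
contact_force: [0.7, 0.5, -1.0]
opening: 0.0917
grip_force: 0.0
```

Emit:
step_arm([
  [[-0.3,0.72,0],-0.08],
  [[-0.55,1.3,0],-0.14],
  [[-0.8,1.85,0],-0.18],
  [[-0.96,2.1,0],-0.187],
  [[-0.96,2.1,0],-0.187],
  [[-0.96,2.1,0],-0.187],
])

```text
time: 15.75
tool_pos: [0.5799, 0.2512, 0.3302]
tool_rot: [-3.141, -0.001, 3.041]
contact_force: [-0.6, -0.4, -0.5]
opening: 0.0918
grip_force: 0.0
```

Run:
```python
from tiles import *
snap('wrist','w5');
tiles([[('w5',0,0,1.25)]],'t6',800,600)
p=robot.observe();print(p['time'],p['tool_pos'],p['tool_rot'],p['qpos'])
for X in([.4609,.2885,.2281],[.5701,.2773,.2341],[.4967,.2848,.223]):print(proj('w5',X)*1.25)
```

```text
15.8 [0.57993745 0.25095174 0.33047744] [-3.14154906e+00 -1.97704192e-04  3.04017171e+00] [ 2.87175782e-01  5.08302248e-01  1.02842721e+00  3.45865847e-05
  1.60506267e+00 -1.18219842e+00]
[456.56391752  41.27746272]
[449.3827342 284.2123369]
[452.35717967 127.61919458]
```

View pics/t6.png

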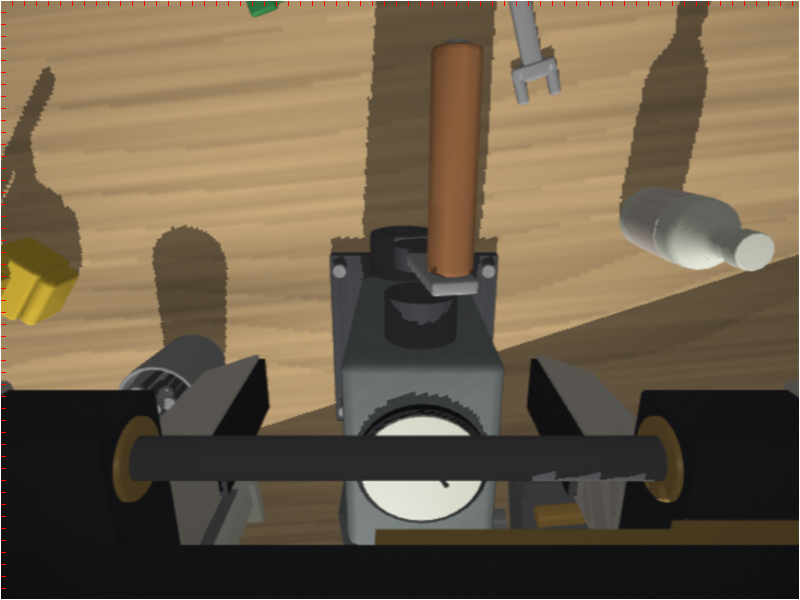

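Run:
```python
from h import *
np.set_printoptions(precision=4,suppress=True)
w=lambda u,v,h:atz('w5',u/1.25,v/1.25,h)
print('holes',w(339,271,.012),w(488,271,.012),(w(339,271,.012)+w(488,271,.012))/2)
print('hous',w(350,365,.195),w(500,365,.195),(w(350,365,.195)+w(500,365,.195))/2)
print('tri tip',tri(('top0',183.3,280),('w5',457/1.25,47/1.25),('scene0',405,179.5)))
print('tri base',tri(('top0',190,230.7),('w5',453/1.25,276/1.25)))
print('tri base3',tri(('top0',190,230.7),('w5',453/1.25,276/1.25),('scene0',414.5,203)))
print('pot',w(420,300,.17))
```

```text
holes [0.6154 0.1908 0.012 ] [0.6295 0.3318 0.012 ] [0.6225 0.2613 0.012 ]
hous [0.6275 0.2166 0.195 ] [0.6366 0.3075 0.195 ] [0.632 0.262 0.195]
tri tip (array([0.4619, 0.2884, 0.2283]), [1.1, 1.4, 0.8])
tri base (array([0.5726, 0.2813, 0.2173]), [1.6, 1.6])
tri base3 (array([0.5685, 0.2785, 0.2323]), [2.2, 2.1, 0.5])
pot [0.5986 0.2629 0.17  ]
```

Run:
```python
from h import *
print(to([.4975,.2855,.30],3.0416),to([.4975,.2855,.222],3.0416))
```

```text
(array([1.425, 0.434, 0.508]), np.float64(-0.001)) (array([1.425, 0.434, 1.808]), np.float64(-0.001))
```

Emit:
step_arm([
  [[0.3,0.1,0.0],0],
  [[0.8,0.24,0.1],0],
  [[1.25,0.38,0.3],0],
  [[1.43,0.43,0.5],0],
  [[1.43,0.43,0.7],0],
  [[1.43,0.43,1.1],0],
  [[1.43,0.43,1.5],0],
  [[1.43,0.43,1.75],0],
  [[1.43,0.43,1.81],0],
  [[1.43,0.43,1.81],0],
], hand=60)

```text
time: 17.05
tool_pos: [0.4984, 0.2856, 0.222]
tool_rot: [3.141, 0.001, 3.04]
contact_force: [-1.0, 0.6, 0.7]
opening: 0.0701
grip_force: 0.0
```

Emit:
step_arm([
  [[0,0,0],0],
  [[0,0,0],0],
  [[0,0,0],0],
  [[0,0,0],0],
  [[0,0,0],0],
  [[0,0,0],0],
  [[0,0,0],0],
], hand=255, squeeze=30)

```text
time: 17.92
tool_pos: [0.498, 0.2857, 0.2216]
tool_rot: [3.141, 0.0, 3.04]
contact_force: [-0.1, -0.1, 0.2]
opening: 0.0232
grip_force: 30.0
```

Run:
```python
from h import *
s=robot.observe();print(s['time'],s['tool_pos'],s['tool_rot'],s['contact_force'],s['opening'],s['qpos'])
```

```text
17.925 [0.49802894 0.28570503 0.22159447] [3.14139214e+00 8.03938307e-05 3.03983344e+00] [-0.10074022 -0.1428003   0.19641583] 0.023213952705925037 [ 3.87301966e-01  4.49385955e-01  1.42015926e+00  1.45702381e-04
  1.27188227e+00 -1.08177805e+00]
```

```bash
cat > circ.py <<'E'
import numpy as np,sys
def tab(th,ncalls,rest=None,R=65/60):
    th=np.array(th)
    y=np.round(-R*np.sin(th),3);z=np.round(-R*np.cos(th),3)
    for k in range(1,len(th),10):
        b=k-1;print('th %.3f..%.3f'%(th[b],th[min(k+9,len(th)-1)]));print([[[0,round(y[i]-y[b],2),round(z[i]-z[b],2)],0] for i in range(k,min(k+10,len(th)))])
if __name__=='__main__':
    w=np.pi*2/48
    st=[.03,.07,.11]; tot=4*np.pi+.173; end=[.11,.07,.03]
    n=int((tot-.42)/w); s=np.array(st+[(tot-.42)/n]*n+end)
    th=np.r_[-.173,-.173+np.cumsum(s)]; print(n,(tot-.42)/n); np.save('th.npy',th); tab(th,0)
E
python3 circ.py
```

```text
94 0.13105713419531034
th -0.173..0.954
[[[0, np.float64(-0.03), np.float64(-0.01)], 0], [[0, np.float64(-0.11), np.float64(-0.01)], 0], [[0, np.float64(-0.23), np.float64(-0.02)], 0], [[0, np.float64(-0.37), np.float64(-0.0)], 0], [[0, np.float64(-0.5), np.float64(0.03)], 0], [[0, np.float64(-0.64), np.float64(0.08)], 0], [[0, np.float64(-0.76), np.float64(0.15)], 0], [[0, np.float64(-0.88), np.float64(0.23)], 0], [[0, np.float64(-0.98), np.float64(0.33)], 0], [[0, np.float64(-1.07), np.float64(0.44)], 0]]
th 0.954..2.265
[[[0, np.float64(-0.07), np.float64(0.12)], 0], [[0, np.float64(-0.13), np.float64(0.25)], 0], [[0, np.float64(-0.17), np.float64(0.39)], 0], [[0, np.float64(-0.19), np.float64(0.53)], 0], [[0, np.float64(-0.2), np.float64(0.67)], 0], [[0, np.float64(-0.18), np.float64(0.81)], 0], [[0, np.float64(-0.15), np.float64(0.95)], 0], [[0, np.float64(-0.1), np.float64(1.08)], 0], [[0, np.float64(-0.03), np.float64(1.2)], 0], [[0, np.float64(0.05), np.float64(1.32)], 0]]
th 2.265..3.576
[[[0, np.float64(0.1), np.float64(0.1)], 0], [[0, np.float64(0.21), np.float64(0.19)], 0
[... 3076 characters left out ...]
64(-0.74)], 0], [[0, np.float64(0.38), np.float64(-0.88)], 0], [[0, np.float64(0.37), np.float64(-1.02)], 0], [[0, np.float64(0.33), np.float64(-1.16)], 0], [[0, np.float64(0.28), np.float64(-1.29)], 0]]
th 11.439..12.566
[[[0, np.float64(-0.07), np.float64(-0.12)], 0], [[0, np.float64(-0.15), np.float64(-0.24)], 0], [[0, np.float64(-0.25), np.float64(-0.34)], 0], [[0, np.float64(-0.36), np.float64(-0.43)], 0], [[0, np.float64(-0.49), np.float64(-0.5)], 0], [[0, np.float64(-0.62), np.float64(-0.56)], 0], [[0, np.float64(-0.75), np.float64(-0.6)], 0], [[0, np.float64(-0.87), np.float64(-0.61)], 0], [[0, np.float64(-0.95), np.float64(-0.62)], 0], [[0, np.float64(-0.98), np.float64(-0.62)], 0]]
```

Emit:
step_arm([
  [[0,-0.03,-0.01],0],
  [[0,-0.11,-0.01],0],
  [[0,-0.23,-0.02],0],
  [[0,-0.37,0.0],0],
  [[0,-0.5,0.03],0],
  [[0,-0.64,0.08],0],
  [[0,-0.76,0.15],0],
  [[0,-0.88,0.23],0],
  [[0,-0.98,0.33],0],
  [[0,-1.07,0.44],0],
])

```text
time: 19.18
tool_pos: [0.4915, 0.2218, 0.1953]
tool_rot: [3.14, 0.001, 3.04]
contact_force: [-0.5, 7.0, 1.1]
opening: 0.023
grip_force: 30.0
```

Emit:
step_arm([
  [[0,-0.07,0.12],0],
  [[0,-0.12,0.25],0],
  [[0,-0.16,0.39],0],
  [[0,-0.18,0.53],0],
  [[0,-0.19,0.67],0],
  [[0,-0.17,0.81],0],
  [[0,-0.14,0.95],0],
  [[0,-0.09,1.08],0],
  [[0,-0.02,1.2],0],
  [[0,0.06,1.32],0],
])

```text
time: 20.42
tool_pos: [0.4918, 0.2246, 0.1162]
tool_rot: [-3.141, 0.0, 3.04]
contact_force: [-2.8, 1.7, 9.4]
opening: 0.0234
grip_force: 30.0
```

Emit:
step_arm([
  [[0,0.1,0.1],0],
  [[0,0.21,0.19],0],
  [[0,0.33,0.27],0],
  [[0,0.46,0.32],0],
  [[0,0.6,0.36],0],
  [[0,0.74,0.39],0],
  [[0,0.88,0.39],0],
  [[0,1.02,0.37],0],
  [[0,1.16,0.34],0],
  [[0,1.29,0.29],0],
])

```text
time: 21.68
tool_pos: [0.4998, 0.3026, 0.0989]
tool_rot: [-3.141, 0.0, 3.04]
contact_force: [-2.1, -4.3, 7.8]
opening: 0.0231
grip_force: 30.0
```

Emit:
step_arm([
  [[0,0.12,-0.07],0],
  [[0,0.24,-0.16],0],
  [[0,0.34,-0.26],0],
  [[0,0.43,-0.37],0],
  [[0,0.5,-0.5],0],
  [[0,0.56,-0.63],0],
  [[0,0.6,-0.77],0],
  [[0,0.62,-0.91],0],
  [[0,0.63,-1.05],0],
  [[0,0.61,-1.19],0],
])

```text
time: 22.92
tool_pos: [0.5033, 0.3381, 0.1701]
tool_rot: [-3.14, -0.001, 3.04]
contact_force: [-0.9, -6.2, 1.3]
opening: 0.023
grip_force: 30.0
```

Emit:
step_arm([
  [[0,-0.03,-0.14],0],
  [[0,-0.08,-0.27],0],
  [[0,-0.15,-0.39],0],
  [[0,-0.24,-0.51],0],
  [[0,-0.34,-0.61],0],
  [[0,-0.45,-0.7],0],
  [[0,-0.57,-0.77],0],
  [[0,-0.7,-0.83],0],
  [[0,-0.83,-0.87],0],
  [[0,-0.97,-0.89],0],
])

```text
time: 24.18
tool_pos: [0.4974, 0.2807, 0.2225]
tool_rot: [3.141, -0.001, 3.04]
contact_force: [5.8, 0.2, -16.0]
opening: 0.0231
grip_force: 30.0
```

Run:
```python
import numpy as np
th=np.load('th.npy');n=len(th);i=np.arange(n)
a=np.clip((i-50)/8.,0,1)
R=(65-1.2*a)/60;cz=-.02*(1-a)
y=-R*np.sin(th);z=-R*np.cos(th)+cz
for k in range(51,n,10):
    b=k-1;print(str([[[0,round(float(y[j]-y[b]),2),round(float(z[j]-z[b]),2)],0] for j in range(k,min(k+10,n))]))
```

```text
[[[0, -0.14, 0.0], 0], [[0, -0.28, 0.02], 0], [[0, -0.42, 0.06], 0], [[0, -0.55, 0.12], 0], [[0, -0.67, 0.19], 0], [[0, -0.78, 0.28], 0], [[0, -0.88, 0.38], 0], [[0, -0.97, 0.49], 0], [[0, -1.04, 0.61], 0], [[0, -1.09, 0.74], 0]]
[[[0, -0.04, 0.13], 0], [[0, -0.06, 0.27], 0], [[0, -0.06, 0.41], 0], [[0, -0.05, 0.55], 0], [[0, -0.01, 0.68], 0], [[0, 0.04, 0.81], 0], [[0, 0.11, 0.94], 0], [[0, 0.19, 1.05], 0], [[0, 0.28, 1.15], 0], [[0, 0.39, 1.23], 0]]
[[[0, 0.12, 0.07], 0], [[0, 0.25, 0.13], 0], [[0, 0.38, 0.17], 0], [[0, 0.52, 0.19], 0], [[0, 0.66, 0.19], 0], [[0, 0.8, 0.17], 0], [[0, 0.93, 0.14], 0], [[0, 1.06, 0.09], 0], [[0, 1.18, 0.02], 0], [[0, 1.29, -0.06], 0]]
[[[0, 0.1, -0.1], 0], [[0, 0.19, -0.21], 0], [[0, 0.26, -0.33], 0], [[0, 0.31, -0.45], 0], [[0, 0.35, -0.59], 0], [[0, 0.37, -0.72], 0], [[0, 0.37, -0.86], 0], [[0, 0.36, -1.0], 0], [[0, 0.32, -1.14], 0], [[0, 0.27, -1.27], 0]]
[[[0, -0.07, -0.12], 0], [[0, -0.15, -0.23], 0], [[0, -0.25, -0.33], 0], [[0, -0.36, -0.42], 0], [[0, -0.48, -0.49], 0], [[0, -0.6, -0.55], 0], [[0, -0.74, -0.58], 0], [[0, -0.85, -0.6], 0], [[0, -0.93, -0.61], 0], [[0, -0.96, -0.61], 0]]
```

Emit:
step_arm([
  [[0,-0.14,0.01],0],
  [[0,-0.28,0.02],0],
  [[0,-0.42,0.06],0],
  [[0,-0.55,0.12],0],
  [[0,-0.67,0.19],0],
  [[0,-0.78,0.28],0],
  [[0,-0.88,0.38],0],
  [[0,-0.97,0.49],0],
  [[0,-1.04,0.61],0],
  [[0,-1.09,0.74],0],
])

```text
time: 25.42
tool_pos: [0.4908, 0.2145, 0.1813]
tool_rot: [-3.14, 0.002, 3.04]
contact_force: [-4.9, -5.0, 9.4]
opening: 0.0231
grip_force: 30.0
```

Emit:
step_arm([
  [[0,-0.04,0.13],0],
  [[0,-0.06,0.27],0],
  [[0,-0.06,0.41],0],
  [[0,-0.05,0.55],0],
  [[0,-0.01,0.68],0],
  [[0,0.04,0.81],0],
  [[0,0.11,0.94],0],
  [[0,0.19,1.05],0],
  [[0,0.28,1.15],0],
  [[0,0.39,1.23],0],
])

```text
time: 26.68
tool_pos: [0.493, 0.2366, 0.1051]
tool_rot: [-3.137, -0.001, 3.04]
contact_force: [1.8, -9.7, -5.6]
opening: 0.0234
grip_force: 30.0
```

Emit:
step_arm([
  [[0,0.12,0.07],0],
  [[0,0.25,0.13],0],
  [[0,0.38,0.17],0],
  [[0,0.52,0.19],0],
  [[0,0.66,0.19],0],
  [[0,0.8,0.17],0],
  [[0,0.93,0.14],0],
  [[0,1.06,0.09],0],
  [[0,1.18,0.02],0],
  [[0,1.29,-0.06],0],
])

```text
time: 27.92
tool_pos: [0.5014, 0.3185, 0.11]
tool_rot: [3.138, 0.002, 3.04]
contact_force: [0.3, 4.6, -4.2]
opening: 0.0228
grip_force: 30.0
```

Emit:
step_arm([
  [[0,0.1,-0.1],0],
  [[0,0.19,-0.21],0],
  [[0,0.26,-0.33],0],
  [[0,0.31,-0.45],0],
  [[0,0.35,-0.59],0],
  [[0,0.37,-0.72],0],
  [[0,0.37,-0.86],0],
  [[0,0.36,-1.0],0],
  [[0,0.32,-1.14],0],
  [[0,0.27,-1.27],0],
])

```text
time: 29.18
tool_pos: [0.5029, 0.3325, 0.1863]
tool_rot: [3.14, 0.001, 3.04]
contact_force: [-1.5, 3.8, 3.2]
opening: 0.0232
grip_force: 30.0
```

Run:
```python
from h import *
P=np.array([[.498,.2857,.2216],[.4915,.2218,.1953],[.4918,.2246,.1162],[.4998,.3026,.0989],[.5033,.3381,.1701],[.4974,.2807,.2225],[.4908,.2145,.1813],[.493,.2366,.1051],[.5014,.3185,.11],[.5029,.3325,.1863]])
l=(P[:,0]-.4975)*.101+(P[:,1]-.2745)*.995; z=P[:,2]
A=np.c_[2*l,2*z,np.ones(len(l))];c=np.linalg.lstsq(A,l**2+z**2,rcond=None)[0]
R=np.sqrt(c[2]+c[0]**2+c[1]**2);print(c[:2],R)
s=robot.observe();p=s['tool_pos'];lat=(p[0]-.4975)*.101+(p[1]-.2745)*.995
print(lat,p[2],'shift to top units y,z',(c[0]-lat)/.06,-(c[1]+.0647-p[2])/.06, np.arctan2(-(lat-c[0]),p[2]-c[1]))
```

```text
[1.97655812e-05 1.57618135e-01] 0.06501638555904814
0.05822054562217519 0.18634647360563514 shift to top units y,z -0.9700130006821203 -0.5995276831463258 -1.1122758177439749
```

Emit:
step_arm([
  [[0,-0.07,-0.12],0],
  [[0,-0.15,-0.23],0],
  [[0,-0.25,-0.33],0],
  [[0,-0.36,-0.42],0],
  [[0,-0.48,-0.49],0],
  [[0,-0.6,-0.55],0],
  [[0,-0.74,-0.58],0],
  [[0,-0.86,-0.6],0],
  [[0,-0.94,-0.61],0],
  [[0,-0.97,-0.61],0],
])

```text
time: 30.42
tool_pos: [0.4968, 0.2735, 0.2225]
tool_rot: [-3.141, 0.001, 3.039]
contact_force: [-2.3, 2.9, 7.2]
opening: 0.023
grip_force: 30.0
```

Emit:
step_arm([
  [[0,0,0],0],
  [[0,0,0],0],
  [[0,0,0],0],
  [[0,0,0],0],
])

```text
time: 30.92
tool_pos: [0.4968, 0.2734, 0.2225]
tool_rot: [-3.141, 0.0, 3.039]
contact_force: [-2.7, 0.7, 8.0]
opening: 0.0232
grip_force: 30.0
```

Run:
```python
from tiles import *
s=robot.observe();p=s['tool_pos'];print(p,s['contact_force'],'lat',(p[0]-.4975)*.101+(p[1]-.2745)*.995)
```

```text
[0.49681979 0.27336725 0.22246182] [-2.6830964   0.69097094  8.04226899] lat -0.0011957833036610472
```

Emit:
step_arm([
  [[0,0.01,0],0],
  [[0,0.02,0],0],
  [[0,0.02,0],0],
], squeeze=5)

```text
time: 31.3
tool_pos: [0.497, 0.2741, 0.222]
tool_rot: [-3.14, 0.0, 3.039]
contact_force: [-1.7, -0.8, 7.0]
opening: 0.0239
grip_force: 5.0
```

Emit:
step_arm([
  [[0,0,0],0],
  [[0,0,0],0],
  [[0,0,0],0],
  [[0,0,0],0],
  [[0,0,0],0],
], hand=60)

```text
time: 31.92
tool_pos: [0.497, 0.2755, 0.2215]
tool_rot: [-3.142, -0.0, 3.04]
contact_force: [0.3, -0.0, -0.5]
opening: 0.0681
grip_force: 0.0
```

Emit:
step_arm([
  [[0,0,-0.2],0],
  [[0,0,-0.6],0],
  [[0,0,-1.1],0],
  [[0,0,-1.6],0],
  [[0,0,-2.0],0],
  [[0,0,-2.1],0],
  [[0,0,-2.1],0],
  [[0,0,-2.1],0],
])

```text
time: 32.92
tool_pos: [0.4966, 0.2753, 0.3464]
tool_rot: [-3.141, -0.002, 3.04]
contact_force: [-0.9, -0.2, -0.2]
opening: 0.0704
grip_force: 0.0
```

Run:
```python
from tiles import *
snap('wrist','w6');snap('top','top1');snap('scene','scene2')
for n,X in(('0',[.4967,.2744,.225]),('+.1',[.4967,.2679,.225])):print(n,proj('w6',X))
tiles([[('top1',120,110,1),('scene2',150,160,1)],[('w6',110,0,1),('scene2',340,150,3)]],'t7',400,300)
```

```text
0 [317.78646947 234.29710649]
+.1 [308.41875312 235.19641577]
```

View pics/t7.png

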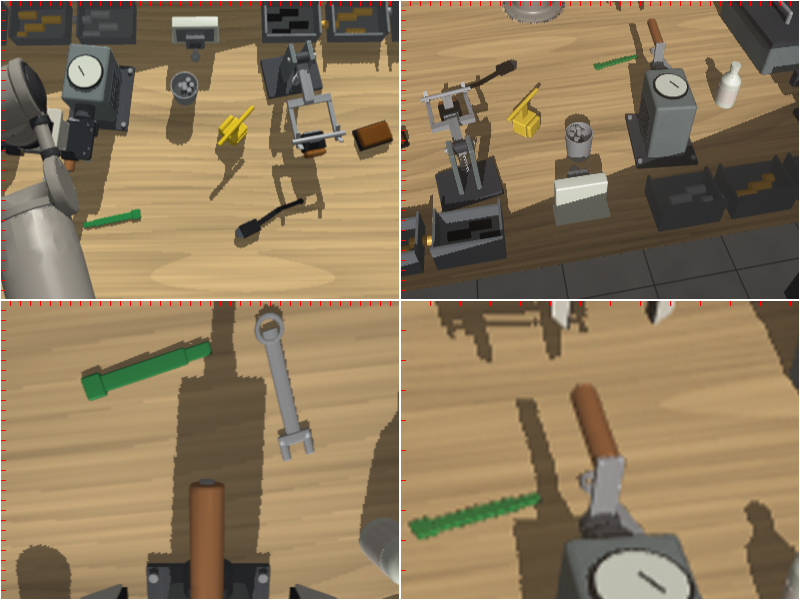

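The handle sits at w6 column 317 against a predicted 318 for straight up. The lamp still hangs in both cradles and the bystanders are undisturbed.

```bash
python3 -c "
from cell import robot
print(robot.hand_in())"
```

```text
the job is handed in; nothing more can be done
None
```

The lamp hangs in both cradles on the settled arm, the crank has had two clockwise turns at about six seconds each and stands with its handle straight up, and the job was handed in at about 33 s; no verdict came back.

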